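Rack the shoe lasts in reverse order

ROBOT

A 6-joint arm with a two-finger parallel gripper is mounted at the origin on the work surface. World frame = base frame: x ahead of the robot, y to its left, z up, the work surface at z = 0. Lengths are in mm, angles in rad, forces in N, time in s.
With the tool pointing down it reaches from about 400 to 925 mm from the base axis. Payload 12.5 kg.
Tool frame: the origin (TCP) lies midway between the tips of the shut fingers; the grasp point (between the pads) lies 19 mm behind it (env.pinch_z is the z of the grasp point in the tool frame, in mm); z points along the fingers, y is the line along which they close (so a half turn about z gives the same grasp; the last joint's range is limited). The gripper opens to 95 mm and grips with 3 to 60 N. Pads are 20 mm wide; open, the fingers measure 119 mm over their backs; the gripper's body (75 mm by 180 mm) begins 59 mm behind the grasp point.
Start: joints at [-1.397, 0.491, 1.559, -0, 1.092, -0.106], TCP at [172.625, -600.706, 214.661] pointing down, gripper open.
Joint ranges: [-3.1, 3.1], [-0.84, 2.19], [0.05, 2.79], [-1.13, 4.28], [0.06, 2.93], [-2.69, 2.69]. Speed limits (rad/s): [2.22, 2.22, 2.79, 3.14, 3.14, 3.14].

INTERFACE

Orientations are given as [roll, pitch, yaw] about the fixed x, y, z axes, in that order (R = Rz(yaw) Ry(pitch) Rx(roll)).
In Python, from cell import env, eyes gives the robot as it stands.
- The arm moves only by the shell command python3 -m inch 'ROWS'. ROWS is JSON, a list of rows, each a list of 3 entries, a list of its own where there are three numbers: the shift along the tool's x, y, z in units of 60 mm (1.0 is 60 mm), then the turn about the tool's z in units of 5 degrees (1.0 is 5 degrees), then the closure, from -1 (fully open) to 1 (shut). In form: [[[tx, ty, tz], turn, claw], ...]. A call has exactly 10 rows; each row shifts and turns the commanded pose from where the row before left it, along the tool's axes as they then stand; what a row does not reach is not made up. A row lasts 1/8 s, in which the tool goes at most 62.5 mm and 10.7 degrees, less where a joint would pass 70% of its speed; a pose out of reach is approached as far as the arm can. A call is refused whole if a number of a shift passes 1 or a number of a turn 1, either way. A call with a gripper value outside its range is refused whole. The fingers move at their own pace and stop on an object; the grip force is fixed at half the most. Time passes only in rows, so rows that do not move let the fingers close, or fill a call up. It gives the time, the measured TCP pose, the force, the opening and the grip force at its end, in the units of the state.
- env.state(): the state, without advancing time (a new reading comes with each control period).
- eyes.read_camera(name): name is "side" or "top"; returns a dict with "pixels" (384x512x3 uint8, red, green, blue), "fx", "fy", "cx", "cy" (pixels), "extrinsics" (4x4, takes a point from world to camera coordinates). Camera axes: x right, y down, z forward; pixel columns grow to the right and rows downward; lengths in mm; the calibration is good to about 2 mm. A picture is of the moment at which its call begins. There is no depth.
- env.job_done(): hands the job in; it is judged then, once.
Trained networks look in a picture, given as the dict that the camera call returned (one of the last four; its "shot" number tells which), for a name from the list of things; names that differ only in an ending like _2 or _b are one class to them, and where a whole thing is asked for, a point or a joint stands for the part that bears it (a point fixed in the world has none). Each returns a list of dicts, best first, with "score" (0 to 1); they miss things now and then, are a little off and sometimes report something else, mostly with a low value. They report only what shows in the picture. A call takes as long as a camera call. They do not tell look-alikes from the thing itself.
- eyes.boxes_of(name, picture): "centre" ([row, column] in pixels, amid what is visible of it).
- eyes.cut_out(name, picture): "mask" (384x512 bool, what is visible of it) and "centre" ([row, column] in pixels, amid what is visible of it).
- eyes.spot_point(name, picture): "centre" ([row, column] in pixels: a listed point, or the origin of a listed thing).
The state is a dict: "t": time; "joints": joint angles; "qvel": joint speeds; "tau": joint torques, N m; "eef_pos": TCP position; "tcp_rot": TCP orientation; "ft_force": force on the tool from outside, world axes, zero at the start; "moment": the same for the moment, N m; "opening": opening from 0.0 (shut) to 1.0 (fully open); "grip_force": force on a finger pad.
Only numpy, scipy, OpenCV 4.12 (cv2) and the standard library are available. Lean on these libraries where they do the work, as an engineer would, in place of code of your own. Each camera call takes 0.05 s, during which the arm holds its last target. There are 200 camera calls.

TASK

Move the four wooden shoe lasts from the wooden rack into the four bays of the grey steel tray, one to a bay, in reverse order as seen from the robot: the leftmost last of the row goes into the rightmost bay, the next into the bay beside it, and so on. Stand each one flat on its sole inside its bay with the toe pointing away from the robot and set down gently, not dropped.

Things in the scene. Friction and masses are not known exactly. Their poses are not given: they have to be found in the camera images.
- last_small: loose pale wooden shoe last, the shortest, round toe; mm: 130 long, 46 wide at ball, 78 high, 0.22 kg, stands on flat sole. Origin: sole's underside, centre line, 32 from heel end, 98 from toe tip, below the middle of the grip cone; x to the toe, z up. Cone (block over the heel, thimble on top): 32 wide (y), upright sides from 38 above the sole to the top, 56 long (x). Below 38 the heel is 44 wide
- last_broad: loose pale wooden shoe last, broad squarish toe; mm: 144 long, 54 wide at ball, 82 high, 0.3 kg, stands on flat sole. Origin: sole's underside, centre line, 32 from heel end, 112 from toe tip, below the middle of the grip cone; x to the toe, z up. Cone (block over the heel, thimble on top): 32 wide (y), upright sides from 38 above the sole to the top, 56 long (x). Below 38 the heel is 44 wide
- last_boot: loose pale wooden shoe last, round toe, tallest; mm: 150 long, 50 wide at ball, 102 high, 0.36 kg, stands on flat sole. Origin: sole's underside, centre line, 32 from heel end, 118 from toe tip, below the middle of the grip cone; x to the toe, z up. Cone (block over the heel, thimble on top): 32 wide (y), upright sides from 38 above the sole to the top, 56 long (x). Below 38 the heel is 44 wide
- last_pointed: loose pale wooden shoe last, pointed toe, longest; mm: 165 long, 48 wide at ball, 84 high, 0.3 kg, stands on flat sole. Origin: sole's underside, centre line, 32 from heel end, 133 from toe tip, below the middle of the grip cone; x to the toe, z up. Cone (block over the heel, thimble on top): 32 wide (y), upright sides from 38 above the sole to the top, 56 long (x). Below 38 the heel is 44 wide
- board_small: dark wooden board, mm: 190 x 68 x 10, fixed on the wooden rack, on which last_small stands at the start (it stays there and so marks that last's old place in the row). Origin: centre of its underside; x along its length like the rack's x; its last's origin starts at about x = -40, y = 0 on its top.
- board_broad: dark wooden board, mm: 190 x 68 x 10, fixed on the wooden rack, on which last_broad stands at the start (it stays there and so marks that last's old place in the row). Origin: centre of its underside; x along its length like the rack's x; its last's origin starts at about x = -40, y = 0 on its top.
- board_boot: dark wooden board, mm: 190 x 68 x 10, fixed on the wooden rack, on which last_boot stands at the start (it stays there and so marks that last's old place in the row). Origin: centre of its underside; x along its length like the rack's x; its last's origin starts at about x = -40, y = 0 on its top.
- board_pointed: dark wooden board, mm: 190 x 68 x 10, fixed on the wooden rack, on which last_pointed stands at the start (it stays there and so marks that last's old place in the row). Origin: centre of its underside; x along its length like the rack's x; its last's origin starts at about x = -40, y = 0 on its top.
- rack: low brown wooden rack, the old place, fixed; mm: 215 x 335 x 22. Four dark boards lie on it side by side at y = +120, +40, -40, -120; the lasts' soles start 32 above the table. Origin: centre of its underside; x away from the robot; y along the row, to the robot's left
- tray: grey steel tray, the new place, fixed; mm: 198 x 324. Four open bays side by side at y = +120, +40, -40, -120, each inside 76 wide (y), 190 long (x), floor 22 above the table, between lips 4 thick, 12 above the floor. Handle bar at far edge. Origin: tray centre at table height; x along the bays, away from the robot; y along the row, to the robot's left
Not all that is in view belongs to the job. What is shaped like the last_pointed but turquoise is not meant. What is shaped like the last_boot but green is not meant.

How it is judged:
By the outcome, as a careful person would: the job done as asked, in the order asked, and still so for the second after the job is handed in, with the robot touching nothing.
It also fails if it takes over 102 s, if anything falls off the work surface, if the arm or the gripper's body presses on something with over 40 N, if the wrist force passes 120 N, or if a joint passes its speed limit or range.

## Working session

There is one attempt and no reset: what is moved stays moved. The work goes in short steps, Python scripts to look and compute and a shell command to move; the robot and the scene stay as the last step left them, time stands still between calls to the robot, and variables do not carry over. Pictures are saved under pics/ and viewed, at most 14 in all, crops included, and the job is handed in when it is done.

```bash
ls; mkdir -p pics; cat > h.py <<'E'
import numpy as np,cv2
from cell import env,eyes
def P(c):
    K=np.array([[c['fx'],0,c['cx']],[0,c['fy'],c['cy']],[0,0,1.]]);return K,np.array(c['extrinsics'])
def back(c,rc,z):
    K,E=P(c);R,t=E[:3,:3],E[:3,3]
    d=R.T@np.linalg.inv(K)@np.array([rc[1],rc[0],1.]);o=-R.T@t
    return o+d*(z-o[2])/d[2]
def save(c,n): cv2.imwrite('pics/'+n,c['pixels'][:,:,::-1])
E
python3 - <<'E'
from h import *
print(env.state(),env.pinch_z)
for n in('top','side'):
    c=eyes.read_camera(n);save(c,n+'0.png')
    for o,z in [('tray',0),('rack',0)]+[(k+s,zz) for s in('small','broad','boot','pointed') for k,zz in(('board_',22),('last_',32))]:
        for r in eyes.spot_point(o,c)[:3]: print(n,o,np.round(r['centre']),round(r['score'],2),np.round(back(c,r['centre'],z)))
E
```

```text
pics
{'t': 0.0, 'joints': array([-1.39662225e+00,  4.91565409e-01,  1.55946273e+00, -1.53184124e-05,
        1.09171155e+00, -1.05588659e-01]), 'qvel': array([-0.00072871, -0.00180966,  0.00102605,  0.00083499,  0.00088391,
       -0.00128573]), 'tau': array([-2.87003437e-03, -6.12642145e+01, -2.58185613e+01,  6.90490636e-02,
        4.81279241e-02, -1.15639596e-04]), 'eef_pos': array([ 172.56056907, -600.44178928,  214.0535462 ]), 'tcp_rot': array([-3.14045058e+00, -1.07378697e-04,  2.79769748e-01]), 'ft_force': array([-0.01539218, -0.41980982, -0.26540478]), 'moment': array([ 0.02408435, -0.0475348 ,  0.07037383]), 'grip_force': 0.0, 'opening': 0.9952464759075449} -18.8
top tray [173. 342.] 0.62 [ 567. -210.    0.]
top tray [197. 205.] 0.38 [525. 238.   0.]
top rack [182. 222.] 0.68 [568. 181.   0.]
top board_small [184. 180.] 0.92 [567. 312.  22.]
top last_small [193. 180.] 0.8 [537. 313.  32.]
top board_broad [181. 209.] 0.7 [569. 221.  22.]
top last_broad [195. 210.] 0.87 [522. 219.  32.]
top board_boot [181. 231.] 0.66 [565. 148.  22.]
top last_boot [202. 119.] 0.84 [524. 503. 
[... 152 characters left out ...]
2.]
side tray [168. 276.] 0.55 [ 558. -206.    0.]
side rack [207. 218.] 0.25 [587. 112.   0.]
side board_small [236. 185.] 0.85 [560. 305.  22.]
side last_small [238. 194.] 0.91 [525. 315.  32.]
side board_broad [218. 201.] 0.93 [573. 216.  22.]
side last_broad [224. 213.] 0.71 [518. 236.  32.]
side board_boot [206. 217.] 0.76 [570. 138.  22.]
side board_boot [221. 216.] 0.35 [528. 208.  22.]
side last_boot [289. 138.] 0.71 [519. 535.  32.]
side last_boot [211. 231.] 0.63 [513. 157.  32.]
side last_boot [236. 193.] 0.31 [532. 308.  32.]
side board_pointed [194. 233.] 0.82 [570.  54.  22.]
side last_pointed [198. 242.] 0.68 [524.  75.  32.]
side last_pointed [212. 295.] 0.62 [351.  74.  32.]
```

```bash
python3 - <<'E'
import cv2
a=cv2.imread('pics/top0.png');cv2.imwrite('pics/t1.png',cv2.resize(a[120:280,90:430],(800,376),interpolation=2))
a=cv2.imread('pics/side0.png');cv2.imwrite('pics/s1.png',cv2.resize(a[90:330,100:420],(800,600),interpolation=2))
E
```

```text
(no output)
```

View pics/t1.png

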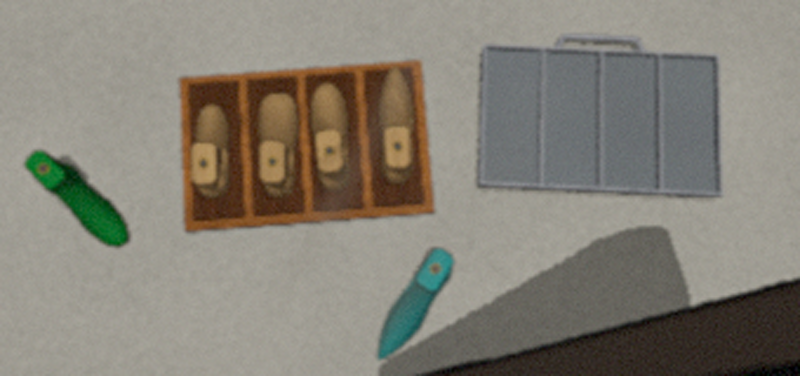

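View pics/s1.png

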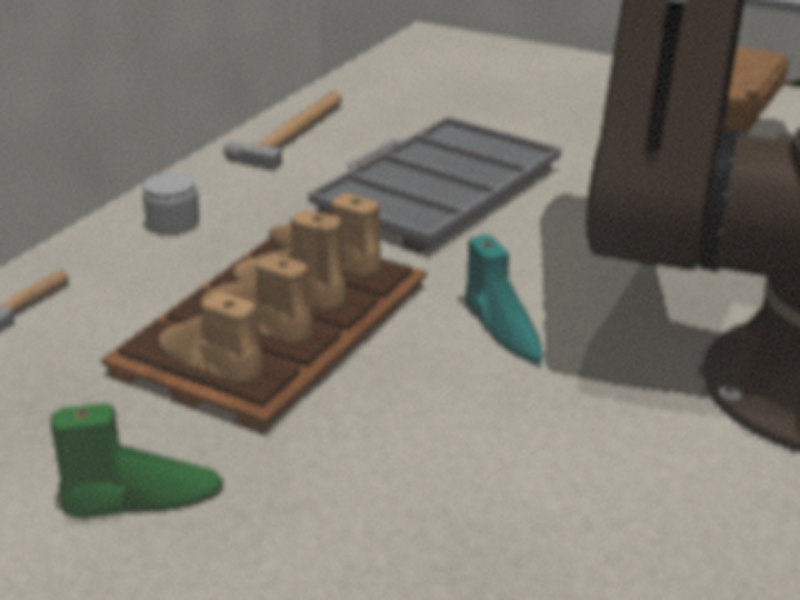

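The top crop shows the row from left to right as small, broad, boot and pointed, with thimbles at crop pixels (203,163), (272,161), (329,151) and (397,148). The tray is at upper right with its corners at about (485,46), (718,57), (720,194) and (479,187). The green and turquoise look-alikes lie off the rack, and the side view agrees with this.

```bash
cat >> h.py <<'E'
from scipy.optimize import least_squares
H=dict(small=78,broad=82,boot=102,pointed=84)
def proj(c,p):
    K,E=P(c);q=(E[:3,:3]@np.atleast_2d(p).T).T+E[:3,3];q=(K@q.T).T;return q[:,:2]/q[:,2:]
def rotz(a): return np.array([[np.cos(a),-np.sin(a)],[np.sin(a),np.cos(a)]])
def near(a): return (a+45)%90-45
E
python3 - <<'E'
from h import *
c=eyes.read_camera('top')
s=340/800
def quad(pts,z): return [back(c,(y*s+120-.3,x*s+90-.3),z)[:2] for x,y in pts]
for nm,pts,z in(('rack',[(181,78),(420,62),(434,211),(187,230)],22),('tray',[(485,46),(718,57),(720,194),(479,187)],34)):
    q=np.array(quad(pts,z));print(nm,np.round(q),'ctr',np.round(q.mean(0),1),[round(np.linalg.norm(q[i]-q[(i+1)%4])) for i in range(4)])
    d=q[0]+q[3]-q[1]-q[2];e=q[0]+q[1]-q[2]-q[3]
    print(' yaw',np.degrees(np.arctan2(-d[0],d[1])),np.degrees(np.arctan2(e[1],e[0])))
im=c['pixels'].astype(int);hsv=cv2.cvtColor(c['pixels'],cv2.COLOR_RGB2HSV)
for n,(x,y) in dict(small=(203,163),broad=(272,161),boot=(329,151),pointed=(397,148)).items():
    px=np.array([x*s+90,y*s+120]);z=32+H[n]
    w=cv2.resize(c['pixels'],None,fx=4,fy=4,interpolation=cv2.INTER_CUBIC)
    r=w[:,:,0].astype(int);m=(r>158)&(w[:,:,2]<145)
    k=np.zeros(m.shape,np.uint8);X,Y=(px*4).astype(int);k[Y-60:Y+60,X-40:X+40]=m[Y-60:Y+60,X-40:X+40]
    nl,lab,st,ce=cv2.connectedComponentsWithStats(k);i=1+np.argmax(st[1:,4])
    yx=np.argwhere(lab==i);pts=np.array([back(c,((a+.5)/4-.5,(b+.5)/4-.5),z)[:2] for a,b in yx],np.float32)
    (cx,cy),wh,an=cv2.minAreaRect(pts)
    print(n,'thimble',np.round(back(c,(px[1]-.3,px[0]-.3),z)),'rect',np.round([cx,cy]),'mean',np.round(pts.mean(0)),np.round(wh),'yaw',round(near(an),1))
E
```

```text
rack [[675. 351.]
 [671.  21.]
 [462.  21.]
 [463. 351.]] ctr [567.7 185.7] [330, 209, 330, 212]
 yaw -0.5019860466803453 -0.005377069631193432
tray [[ 683.  -69.]
 [ 640. -386.]
 [ 451. -360.]
 [ 487.  -41.]] ctr [ 565.2 -214.2] [319, 191, 321, 198]
 yaw -7.003551362172473 -8.056277546936863
small thimble [532. 310. 110.] rect [532. 309.] mean [532. 309.] [27. 49.] yaw -2.3
broad thimble [526. 223. 114.] rect [526. 223.] mean [526. 223.] [24. 49.] yaw -3.2
boot thimble [528. 150. 134.] rect [530. 151.] mean [531. 151.] [27. 50.] yaw -1.5
pointed thimble [530.  65. 116.] rect [532.  65.] mean [532.  65.] [26. 49.] yaw -3.6
```

```bash
cat > plan.py <<'E'
# usage: plan.py x,y,tcpz,yawdeg ... -> totals in tool axes/units from the current pose, leg by leg (turn done first)
import sys;from h import *
s=env.state();p=np.array(s['eef_pos']);yaw=s['tcp_rot'][2]
print('now',round(s['t'],2),np.round(p,1),np.round(np.degrees(s['tcp_rot']),1),'open',round(s['opening'],2))
for a in sys.argv[1:]:
    x,y,z,w=map(float,a.split(','));t=np.radians(-w)+yaw;yaw=np.radians(w)
    d=np.array([x,y,z])-p;p=p+d
    f=np.array([np.cos(yaw)*d[0]+np.sin(yaw)*d[1],np.sin(yaw)*d[0]-np.cos(yaw)*d[1],-d[2]])/60
    print(a,'shift units',np.round(f,2),'turn units',round(np.degrees(t)/5,2))
E
python3 - <<'E'
from h import *
R=rotz(np.radians(-7.4));o=np.array([566,-214])
for n,y,L in(('small',-120,130),('broad',-40,144),('boot',40,150),('pointed',120,165)): print(n,np.round(o+R@[32-L/2,y],1))
E
python3 plan.py 500,-400,240,-2.5 532,309,190,-2.5 532,309,73,-2.5
```

```text
small [ 517.8 -328.8]
broad [ 521.2 -248.5]
boot [ 528.5 -168.8]
pointed [531.4 -88.5]
now 1.15 [ 172.6 -600.7  214.7] [180.   0.  16.] open 1.0
500,-400,240,-2.5 shift units [ 5.31 -3.58 -0.42] turn units 3.71
532,309,190,-2.5 shift units [  0.02 -11.83   0.83] turn units 0.0
532,309,73,-2.5 shift units [ 0.   -0.    1.95] turn units 0.0
```

```bash
python3 -m inch '[[[0,0,-0.4],0.93,-0.26],[[0.2,0,0],0.93,-0.26],[[0.5,0,0],0.93,-0.26],[[0.75,-0.5,0],0.92,-0.26],[[0.75,-0.5,0],0,-0.26],[[0.75,-0.5,0],0,-0.26],[[0.75,-0.5,0],0,-0.26],[[0.75,-0.5,0],0,-0.26],[[0.5,-0.6,0],0,-0.26],[[0.3,-0.7,0],0,-0.26]]'
python3 plan.py 532,309,190,-2.5
```

```text
t: 2.4
eef_pos: [495.8, -374.2, 238.3]
tcp_rot: [3.142, -0.0, -0.044]
ft_force: [0.1, -0.6, 0.7]
opening: 0.633
grip_force: 0.0
now 2.4 [ 495.8 -374.2  238.3] [180.   -0.   -2.5] open 0.63
532,309,190,-2.5 shift units [  0.11 -11.4    0.81] turn units 0.0
```

```bash
python3 -m inch '[[[0.01,-1,0],0,-0.26],[[0.01,-1,0],0,-0.26],[[0.01,-1,0],0,-0.26],[[0.01,-1,0],0,-0.26],[[0.01,-1,0],0,-0.26],[[0.01,-1,0],0,-0.26],[[0.01,-1,0],0,-0.26],[[0.01,-1,0],0,-0.26],[[0,-1,0],0,-0.26],[[0,-0.9,0],0,-0.26]]'
python3 plan.py 532,309,190,-2.5 532,309,73,-2.5
python3 - <<'E'
from h import *
c=eyes.read_camera('top');save(c,'top2.png');d=eyes.read_camera('side')
for n in('small','broad','boot','pointed'):
  for k in(c,d):
    print(n,[(np.round(back(k,r['centre'],32)),round(r['score'],2)) for r in eyes.spot_point('last_'+n,k)[:2]])
E
```

```text
t: 3.65
eef_pos: [525.2, 220.0, 238.7]
tcp_rot: [-3.142, -0.0, -0.043]
ft_force: [0.6, -0.6, -0.4]
opening: 0.632
grip_force: 0.0
now 3.65 [525.2 220.  238.7] [-180.    -0.    -2.5] open 0.63
532,309,190,-2.5 shift units [ 0.05 -1.49  0.81] turn units 0.0
532,309,73,-2.5 shift units [ 0.   -0.    1.95] turn units 0.0
small [(array([533.,  66.,  32.]), 0.56)]
small [(array([528., 308.,  32.]), 0.57)]
broad []
broad [(array([528., 218.,  32.]), 0.56), (array([536., 306.,  32.]), 0.43)]
boot [(array([533., 498.,  32.]), 0.78), (array([528., 138.,  32.]), 0.54)]
boot [(array([507., 158.,  32.]), 0.76), (array([518., 538.,  32.]), 0.73)]
pointed [(array([375.,  30.,  32.]), 0.73), (array([531.,  72.,  32.]), 0.66)]
pointed [(array([526.,  75.,  32.]), 0.93), (array([348.,  76.,  32.]), 0.61)]
```

```bash
python3 -m inch '[[[0.05,-0.75,0],0,-0.26],[[0,-0.73,0],0,-0.26],[[0,0,0.7],0,-0.26],[[0,0,0.7],0,-0.26],[[0,0,0.5],0,-0.26],[[0,0,0],0,-0.26],[[0,0,0],0,-0.26],[[0,0,0],0,-0.26],[[0,0,0],0,-0.26],[[0,0,0],0,-0.26]]'
python3 - <<'E'
from h import *
for n in('top','side'):
    c=eyes.read_camera(n);a=c['pixels'][:,:,::-1]
    q=proj(c,[532,309,110])[0].astype(int);a=a[q[1]-45:q[1]+45,q[0]-60:q[0]+60];cv2.imwrite(f'pics/{n}3.png',cv2.resize(a,(600,450),interpolation=2))
a=np.hstack([cv2.imread(f'pics/{n}3.png')[:,100:500] for n in('top','side')]);cv2.imwrite('pics/b3.png',a)
E
python3 plan.py 531,309,74,-2.5
```

```text
t: 5.4
eef_pos: [532.5, 306.4, 125.1]
tcp_rot: [-3.141, -0.001, -0.044]
ft_force: [0.4, 0.1, 0.1]
opening: 0.631
grip_force: 0.0
now 5.5 [532.4 306.4 124.8] [-180.    -0.    -2.5] open 0.63
531,309,74,-2.5 shift units [-0.03 -0.04  0.85] turn units -0.0
```

View pics/b3.png

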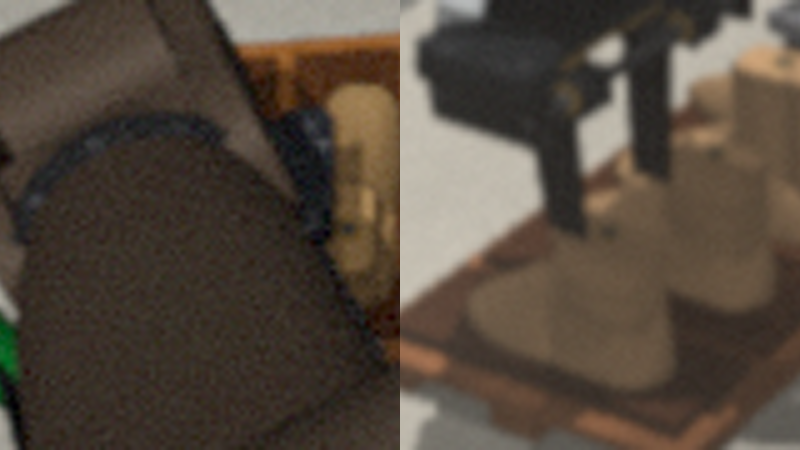

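The fingers stand over the small last, with tips at (570,235) and (650,180). I'll check this against the projection of the TCP.

```bash
python3 - <<'E'
from h import *
c=eyes.read_camera('side')
q=proj(c,[532,309,110])[0].astype(int)
for p in([532.4,306.4,124.8],[533.7,336.4,124.8],[531.1,276.4,124.8],[532,309,110],[532,309,120],[522,309,110],[542,309,110],[532,319,110]):
    u=proj(c,p)[0];print(p,np.round((u-q+[60,45])*5+[300,0]))
E
```

```text
[532.4, 306.4, 124.8] [604. 200.]
[533.7, 336.4, 124.8] [566. 227.]
[531.1, 276.4, 124.8] [641. 174.]
[532, 309, 110] [604. 228.]
[532, 309, 120] [602. 211.]
[522, 309, 110] [620. 233.]
[542, 309, 110] [588. 223.]
[532, 319, 110] [592. 237.]
```

```bash
python3 -m inch '[[[0,-0.02,0.3],0,-0.26],[[0,-0.02,0.3],0,-0.26],[[0,0,0.25],0,-0.26],[[0,0,0],0,0],[[0,0,0],0,0.5],[[0,0,0],0,1],[[0,0,0],0,1],[[0,0,0],0,1],[[0,0,0],0,1],[[0,0,0],0,1]]'
python3 plan.py 532,309,195,-2.5 517.8,-328.8,195,-7.4
```

```text
t: 6.8
eef_pos: [532.7, 309.0, 74.2]
tcp_rot: [-3.141, -0.001, -0.044]
ft_force: [0.0, 2.2, 5.7]
opening: 0.332
grip_force: 30.0
now 6.8 [532.7 309.   74.2] [-1.8e+02 -1.0e-01 -2.5e+00] open 0.33
532,309,195,-2.5 shift units [-0.01  0.   -2.01] turn units -0.0
517.8,-328.8,195,-7.4 shift units [ 1.13 10.57 -0.  ] turn units 0.98
```

```bash
python3 -m inch '[[[0,0,-0.3],0,1],[[0,0,-0.6],0,1],[[0,0,-0.7],0,1],[[0,0,-0.45],0,1],[[0,0.3,0],0.5,1],[[0,0.7,0],0.48,1],[[0.1,0.9,0],0,1],[[0.1,0.95,0],0,1],[[0.1,0.95,0],0,1],[[0.1,0.95,0],0,1]]'
python3 plan.py 517.8,-328.8,195,-7.4
```

```text
t: 8.05
eef_pos: [521.1, 20.1, 195.4]
tcp_rot: [3.141, 0.002, -0.132]
ft_force: [0.5, -0.2, -1.5]
opening: 0.337
grip_force: 30.0
now 8.05 [521.1  20.1 195.4] [ 1.8e+02  1.0e-01 -7.5e+00] open 0.34
517.8,-328.8,195,-7.4 shift units [0.69 5.77 0.01] turn units -0.03
```

```bash
python3 -m inch '[[[0.1,0.95,0],0,1],[[0.1,0.95,0],0,1],[[0.1,0.95,0],0,1],[[0.1,0.95,0],0,1],[[0.1,0.9,0],0,1],[[0.1,0.7,0],0,1],[[0.09,0.37,0.2],0,1],[[0,0,0.5],0,1],[[0,0,0.5],0,1],[[0,0,0],0,1]]'
python3 plan.py 517.8,-328.8,64.5,-7.4
python3 - <<'E'
from h import *
for n in('top','side'):
    c=eyes.read_camera(n);a=c['pixels'][:,:,::-1]
    q=proj(c,[555,-250,50])[0].astype(int);a=a[q[1]-50:q[1]+50,q[0]-70:q[0]+70];cv2.imwrite(f'pics/{n}4.png',cv2.resize(a,(700,500),interpolation=2)[:,150:550])
a=np.hstack([cv2.imread(f'pics/{n}4.png') for n in('top','side')]);cv2.imwrite('pics/b4.png',a)
E
```

```text
t: 9.3
eef_pos: [517.4, -324.7, 121.6]
tcp_rot: [-3.138, 0.005, -0.13]
ft_force: [0.7, 0.3, -2.6]
opening: 0.335
grip_force: 30.0
now 9.3 [ 517.4 -324.7  121.6] [-179.8    0.3   -7.5] open 0.33
517.8,-328.8,64.5,-7.4 shift units [0.02 0.07 0.95] turn units -0.01
```

View pics/b4.png

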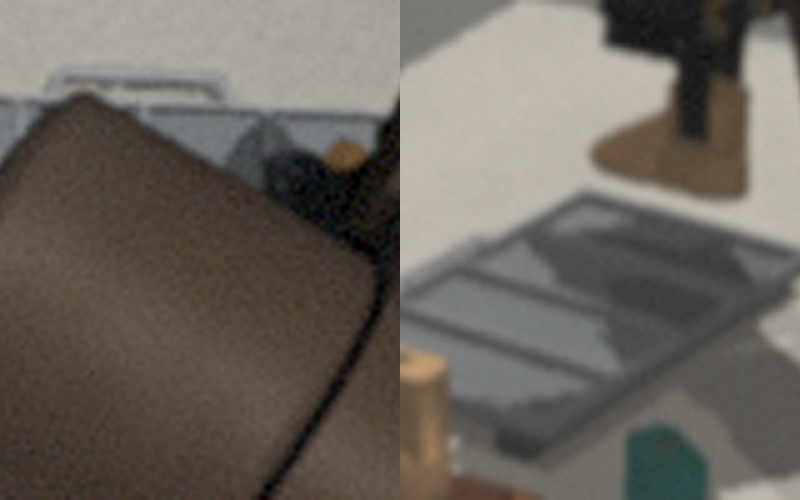

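The small last hangs upright above the rightmost bay with its toe forward, at top-crop (345,155) inside the bay. I'll lower it slowly.

```bash
python3 -m inch '[[[0.01,0.04,0.3],0,1],[[0.01,0.03,0.25],0,1],[[0,0,0.15],0,1],[[0,0,0.1],0,1],[[0,0,0.05],0,1],[[0,0,0.03],0,1],[[0,0,0.03],0,1],[[0,0,0.02],0,1],[[0,0,0],0,1],[[0,0,0],0,1]]'
python3 plan.py 517.8,-328.8,64.5,-7.4
```

```text
t: 10.65
eef_pos: [519.8, -330.3, 68.9]
tcp_rot: [3.141, -0.0, -0.129]
ft_force: [-0.6, 0.0, -2.7]
opening: 0.334
grip_force: 30.0
now 10.65 [ 519.8 -330.3   68.9] [180.   -0.   -7.4] open 0.33
517.8,-328.8,64.5,-7.4 shift units [-0.04 -0.02  0.07] turn units -0.0
```

```bash
python3 -m inch '[[[0,0,0.03],0,1],[[0,0,0.02],0,1],[[0,0,0.015],0,1],[[0,0,0.01],0,1],[[0,0,0.01],0,1],[[0,0,0],0,1],[[0,0,0],0,1],[[0,0,0],0,1],[[0,0,0],0,1],[[0,0,0],0,1]]'
```

```text
t: 11.9
eef_pos: [519.7, -330.2, 64.2]
tcp_rot: [3.141, -0.0, -0.129]
ft_force: [-3.2, 1.8, 5.1]
opening: 0.334
grip_force: 30.0
```

Contact is confirmed (Fz went from -2.7 to +5). I'll release and retreat.

```bash
python3 -m inch '[[[0,0,0],0,0.2],[[0,0,0],0,0],[[0,0,0],0,-0.2],[[0,0,0],0,-0.2],[[0,0,-0.3],0,-0.2],[[0,0,-0.7],0,-0.2],[[0,0,-0.8],0,-0.2],[[0,0,0],-0.45,-0.2],[[0,-0.4,0],-0.45,-0.2],[[0,-0.9,0],0,-0.2]]'
python3 plan.py 527,223,175,-3 527,223,74,-3
```

```text
t: 13.15
eef_pos: [524.4, -251.6, 171.8]
tcp_rot: [3.142, -0.0, -0.052]
ft_force: [0.9, 0.1, 0.5]
opening: 0.599
grip_force: 0.0
now 13.15 [ 524.4 -251.6  171.8] [180.  -0.  -3.] open 0.6
527,223,175,-3 shift units [-0.37 -7.9  -0.05] turn units 0.0
527,223,74,-3 shift units [ 0.   -0.    1.68] turn units 0.0
```

```bash
python3 -m inch '[[[-0.04,-0.98,-0.05],0,-0.2],[[-0.05,-0.98,0],0,-0.2],[[-0.05,-0.98,0],0,-0.2],[[-0.05,-0.98,0],0,-0.2],[[-0.05,-0.98,0],0,-0.2],[[-0.05,-0.98,0],0,-0.2],[[-0.05,-0.95,0],0,-0.2],[[-0.03,-0.75,0],0,-0.2],[[0,-0.3,0.2],0,-0.2],[[0,0,0],0,-0.2]]'
python3 - <<'E'
from h import *
c=eyes.read_camera('top');a=c['pixels'][:,:,::-1]
q=proj(c,[555,-230,50])[0].astype(int);print(q);cv2.imwrite('pics/t5.png',cv2.resize(a[q[1]-50:q[1]+50,q[0]-75:q[0]+65],(560,400),interpolation=2))
for p in([566,-214,0],[517.8,-328.8,100]):print(np.round((proj(c,p)[0]-q+[75,50])*4))
E
python3 plan.py 527,223,74,-3
```

```text
t: 14.4
eef_pos: [525.3, 221.5, 161.5]
tcp_rot: [3.141, 0.002, -0.049]
ft_force: [-0.4, -0.3, -0.9]
opening: 0.598
grip_force: 0.0
[351 172]
[267. 205.]
[453. 220.]
now 14.45 [525.8 220.6 162. ] [ 1.8e+02  1.0e-01 -2.9e+00] open 0.6
527,223,74,-3 shift units [ 0.02 -0.04  1.47] turn units 0.03
```

View pics/t5.png

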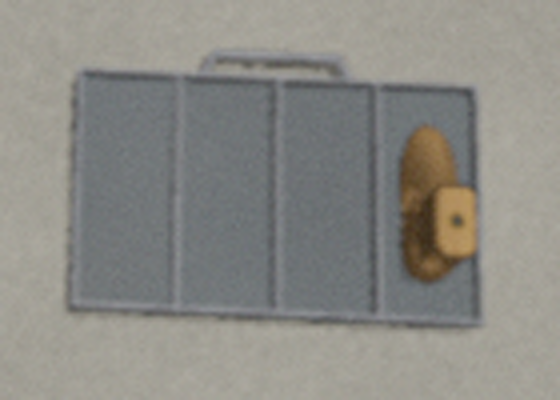

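The small last stands flat and centred in the rightmost bay, at about (428,205). Next is the broad one.

```bash
python3 -m inch '[[[0.02,-0.04,0.35],0,-0.2],[[0,0,0.5],0,-0.2],[[0,0,0.35],0,-0.2],[[0,0,0.25],0,-0.2],[[0,0,0],0,-0.2],[[0,0,0],0,0],[[0,0,0],0,0.5],[[0,0,0],0,1],[[0,0,0],0,1],[[0,0,0],0,1]]'
python3 plan.py 527,223,74,-3
```

```text
t: 15.7
eef_pos: [528.0, 223.4, 76.2]
tcp_rot: [-3.141, -0.001, -0.051]
ft_force: [-0.7, -0.3, 6.2]
opening: 0.336
grip_force: 30.0
now 15.7 [528.  223.4  76.2] [-180.    -0.    -2.9] open 0.34
527,223,74,-3 shift units [-0.02  0.01  0.04] turn units 0.02
```

```bash
python3 -m inch '[[[0,0,-0.3],0,1],[[0,0,-0.6],0,1],[[0,0,-0.7],0,1],[[0,0,-0.45],0,1],[[0,0.3,0],0.5,1],[[0,0.7,0],0.4,1],[[0.08,0.9,0],0,1],[[0.08,0.95,0],0,1],[[0.08,0.95,0],0,1],[[0.08,0.95,0],0,1]]'
python3 plan.py 521.2,-248.5,195,-7.4
```

```text
t: 16.95
eef_pos: [511.5, -64.5, 197.2]
tcp_rot: [-3.142, 0.002, -0.131]
ft_force: [0.8, 0.1, -2.2]
opening: 0.335
grip_force: 30.0
now 16.95 [511.5 -64.5 197.2] [-1.8e+02  1.0e-01 -7.5e+00] open 0.34
521.2,-248.5,195,-7.4 shift units [0.56 3.02 0.04] turn units -0.02
```

```bash
python3 -m inch '[[[0.15,0.9,0],0,1],[[0.15,0.9,0],0,1],[[0.15,0.75,0],0,1],[[0.08,0.4,0.2],0,1],[[0,0,0.5],0,1],[[0,0,0.6],0,1],[[0,0,0.4],0,1],[[0,0,0.2],0,1],[[0,0,0.1],0,1],[[0,0,0],0,1]]'
python3 plan.py 521.2,-248.5,66.2,-7.4
```

```text
t: 18.2
eef_pos: [521.7, -241.7, 78.8]
tcp_rot: [3.142, -0.0, -0.13]
ft_force: [-0.4, -0.3, -2.3]
opening: 0.334
grip_force: 30.0
now 18.2 [ 521.7 -241.7   78.8] [180.   -0.   -7.4] open 0.33
521.2,-248.5,66.2,-7.4 shift units [0.01 0.11 0.21] turn units -0.0
```

```bash
python3 -m inch '[[[0,0.06,0],0,1],[[0.01,0.05,0],0,1],[[0,0,0.06],0,1],[[0,0,0.05],0,1],[[0,0,0.03],0,1],[[0,0,0.03],0,1],[[0,0,0.02],0,1],[[0,0,0.02],0,1],[[0,0,0],0,1],[[0,0,0],0,1]]'
python3 plan.py 521.2,-248.5,66.2,-7.4
```

```text
t: 19.45
eef_pos: [521.4, -248.4, 66.2]
tcp_rot: [3.141, -0.0, -0.129]
ft_force: [0.8, 0.6, -2.2]
opening: 0.333
grip_force: 30.0
now 19.45 [ 521.4 -248.4   66.2] [180.   -0.   -7.4] open 0.33
521.2,-248.5,66.2,-7.4 shift units [-0.  0. -0.] turn units -0.0
```

Not touching yet, so a little lower and I'll check the force before releasing.

```bash
python3 -m inch '[[[0,0,0.01],0,1],[[0,0,0],0,1],[[0,0,0.01],0,1],[[0,0,0],0,1],[[0,0,0.01],0,1],[[0,0,0],0,1],[[0,0,0],0,1],[[0,0,0],0,1],[[0,0,0],0,1],[[0,0,0],0,1]]'
```

```text
t: 20.7
eef_pos: [521.5, -248.4, 66.1]
tcp_rot: [3.141, -0.001, -0.129]
ft_force: [-5.6, 4.5, 19.0]
opening: 0.336
grip_force: 30.0
```

```bash
python3 -m inch '[[[0,0,-0.01],0,0.2],[[0,0,0],0,0],[[0,0,0],0,-0.2],[[0,0,0],0,-0.2],[[0,0,-0.3],0,-0.2],[[0,0,-0.7],0,-0.2],[[0,0,-0.8],0,-0.2],[[0,0,0],-0.5,-0.2],[[0,-0.4,0],-0.5,-0.2],[[0,-0.9,0],0,-0.2]]'
python3 plan.py 530,150,175,-2.4 530,150,81,-2.4
```

```text
t: 21.95
eef_pos: [525.8, -170.9, 172.7]
tcp_rot: [3.141, -0.0, -0.044]
ft_force: [-0.7, 0.7, 0.7]
opening: 0.603
grip_force: 0.0
now 21.95 [ 525.8 -170.9  172.7] [180.   -0.   -2.5] open 0.6
530,150,175,-2.4 shift units [-0.15 -5.35 -0.04] turn units -0.03
530,150,81,-2.4 shift units [0.   0.   1.57] turn units 0.0
```

```bash
python3 -m inch '[[[-0.03,-0.95,-0.04],0,-0.2],[[-0.03,-0.95,0],0,-0.2],[[-0.03,-0.95,0],0,-0.2],[[-0.03,-0.95,0],0,-0.2],[[-0.03,-0.8,0],0,-0.2],[[0,-0.5,0],0,-0.2],[[0,-0.23,0],0,-0.2],[[0,0,0],0,-0.2],[[0,0,0],0,-0.2],[[0,0,0],0,-0.2]]'
python3 - <<'E'
from h import *
a=[]
for n,p,w in(('side',[530,150,134],0),('top',[555,-230,50],0)):
    c=eyes.read_camera(n);q=proj(c,p)[0].astype(int);print(n,np.round((proj(c,p)[0]-q+[50,50])*4),np.round((proj(c,env.state()['eef_pos'])[0]-q+[50,50])*4))
    k=70 if n=='top' else 50
    a.append(cv2.resize(c['pixels'][q[1]-50:q[1]+50,q[0]-k:q[0]+k,::-1],None,fx=3.3,fy=3.3,interpolation=2))
cv2.imwrite('pics/b6.png',np.hstack(a))
E
python3 plan.py 530,150,81,-2.4
```

```text
t: 23.2
eef_pos: [530.3, 148.4, 175.3]
tcp_rot: [3.141, 0.0, -0.044]
ft_force: [0.8, -1.1, 0.0]
opening: 0.602
grip_force: 0.0
side [202. 203.] [200. 147.]
top [201. 200.] [-288.  231.]
now 23.3 [530.4 148.6 175.3] [180.   -0.   -2.5] open 0.6
530,150,81,-2.4 shift units [-0.01 -0.02  1.57] turn units -0.02
```

View pics/b6.png

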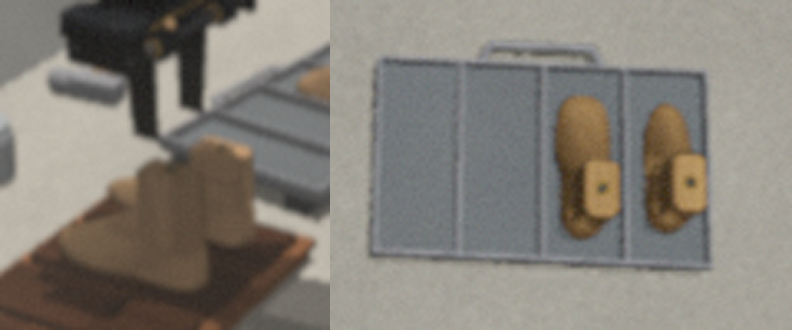

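Small and broad stand properly in the two right bays, at (665,170) and (583,165). The gripper is above the boot last, so I'll descend and grip.

```bash
python3 -m inch '[[[0,-0.02,0.3],0,-0.2],[[0,0,0.5],0,-0.2],[[0,0,0.4],0,-0.2],[[0,0,0.27],0,-0.2],[[0,0,0.1],0,-0.2],[[0,0,0],0,0],[[0,0,0],0,0.5],[[0,0,0],0,1],[[0,0,0],0,1],[[0,0,0],0,1]]'
python3 plan.py 530,150,81,-2.4
```

```text
t: 24.55
eef_pos: [530.5, 150.6, 81.7]
tcp_rot: [-3.141, -0.001, -0.042]
ft_force: [-1.1, -0.2, 5.9]
opening: 0.34
grip_force: 29.1
now 24.55 [530.5 150.6  81.7] [-1.8e+02 -1.0e-01 -2.4e+00] open 0.34
530,150,81,-2.4 shift units [-0.01  0.01  0.01] turn units -0.0
```

```bash
python3 -m inch '[[[0,0,-0.3],0,1],[[0,0,-0.6],0,1],[[0,0,-0.6],0,1],[[0,0,-0.4],0,1],[[0,0.3,0],0.5,1],[[0,0.7,0],0.5,1],[[0.12,0.9,0],0,1],[[0.12,0.95,0],0,1],[[0.12,0.95,0],0,1],[[0.1,0.6,0],0,1]]'
python3 plan.py 528.5,-168.8,71.7,-7.4
```

```text
t: 25.8
eef_pos: [525.6, -118.1, 193.6]
tcp_rot: [-3.141, 0.003, -0.133]
ft_force: [-0.1, 0.2, -3.4]
opening: 0.341
grip_force: 29.2
now 25.8 [ 525.6 -118.1  193.6] [-1.8e+02  1.0e-01 -7.6e+00] open 0.34
528.5,-168.8,71.7,-7.4 shift units [0.16 0.83 2.03] turn units -0.04
```

```bash
python3 -m inch '[[[0.08,0.4,0],0,1],[[0.06,0.3,0],0,1],[[0.02,0.1,0.2],0,1],[[0,0,0.5],0,1],[[0,0,0.5],0,1],[[0,0,0.35],0,1],[[0,0,0.15],0,1],[[0,0,0.06],0,1],[[0,0,0],0,1],[[0,0,0],0,1]]'
python3 plan.py 528.5,-168.8,71.7,-7.4
```

```text
t: 27.05
eef_pos: [530.6, -164.0, 90.2]
tcp_rot: [3.141, -0.001, -0.129]
ft_force: [-0.1, 0.6, -3.7]
opening: 0.345
grip_force: 29.2
now 27.05 [ 530.6 -164.    90.2] [ 1.8e+02 -1.0e-01 -7.4e+00] open 0.35
528.5,-168.8,71.7,-7.4 shift units [-0.02  0.08  0.31] turn units -0.0
```

```bash
python3 -m inch '[[[-0.02,0.08,0.05],0,1],[[0,0,0.08],0,1],[[0,0,0.06],0,1],[[0,0,0.03],0,1],[[0,0,0.03],0,1],[[0,0,0.02],0,1],[[0,0,0.02],0,1],[[0,0,0],0,1],[[0,0,0],0,1],[[0,0,0],0,1]]'
python3 - <<'E'
from h import *
a=[]
for n in('side','top'):
    c=eyes.read_camera(n);q=proj(c,[555,-200,50])[0].astype(int)
    a.append(cv2.resize(c['pixels'][q[1]-45:q[1]+45,q[0]-60:q[0]+60,::-1],None,fx=3.3,fy=3.3,interpolation=2))
cv2.imwrite('pics/b7.png',np.hstack(a))
E
python3 plan.py 528.5,-168.8,71.7,-7.4
```

```text
t: 28.3
eef_pos: [528.5, -168.6, 72.2]
tcp_rot: [3.141, -0.0, -0.129]
ft_force: [0.1, 0.6, -4.3]
opening: 0.34
grip_force: 29.2
now 28.4 [ 528.5 -168.6   72.2] [180.   -0.   -7.4] open 0.35
528.5,-168.8,71.7,-7.4 shift units [0.   0.   0.01] turn units -0.0
```

View pics/b7.png

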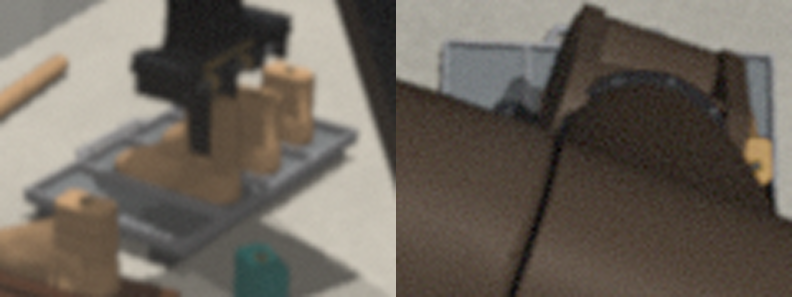

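The boot last is upright just over its bay, at side (185,165). I'll lower the last millimetre.

```bash
python3 -m inch '[[[0,0,0.01],0,1],[[0,0,0],0,1],[[0,0,0.01],0,1],[[0,0,0],0,1],[[0,0,0.01],0,1],[[0,0,0],0,1],[[0,0,0],0,1],[[0,0,0],0,1],[[0,0,0],0,1],[[0,0,0],0,1]]'
```

```text
t: 29.65
eef_pos: [528.5, -168.6, 71.7]
tcp_rot: [3.141, -0.001, -0.129]
ft_force: [-5.4, 1.1, 14.9]
opening: 0.34
grip_force: 29.2
```

Touching. Release, rise, and go to the pointed last.

```bash
python3 -m inch '[[[0,0,-0.01],0,0.2],[[0,0,0],0,0],[[0,0,0],0,-0.2],[[0,0,0],0,-0.2],[[0,0,-0.3],0,-0.2],[[0,0,-0.7],0,-0.2],[[0,0,-0.7],0,-0.2],[[0,0,0],-0.4,-0.2],[[0,-0.4,0],-0.4,-0.2],[[0,-0.9,0],0,-0.2]]'
python3 plan.py 532,65,175,-3.5 532,65,75,-3.5
```

```text
t: 30.9
eef_pos: [533.7, -91.0, 171.8]
tcp_rot: [-3.142, 0.001, -0.061]
ft_force: [0.7, 0.1, -0.3]
opening: 0.598
grip_force: 0.0
now 30.9 [533.7 -91.  171.8] [-1.8e+02  1.0e-01 -3.5e+00] open 0.6
532,65,175,-3.5 shift units [-0.19 -2.59 -0.05] turn units -0.0
532,65,75,-3.5 shift units [ 0.   -0.    1.67] turn units 0.0
```

```bash
python3 -m inch '[[[-0.06,-0.9,0],0,-0.2],[[-0.06,-0.9,0],0,-0.2],[[-0.06,-0.55,0],0,-0.2],[[0,-0.2,0],0,-0.2],[[0,0,0],0,-0.2],[[0,0,0.3],0,-0.2],[[0,0,0],0,-0.2],[[0,0,0],0,-0.2],[[0,0,0],0,-0.2],[[0,0,0],0,-0.2]]'
python3 - <<'E'
from h import *
a=[]
for n,p in(('side',[530,65,116]),('top',[555,-200,50])):
    c=eyes.read_camera(n);q=proj(c,p)[0].astype(int)
    if n=='side':print(np.round((proj(c,env.state()['eef_pos'])[0]-q+[60,45])*3.3))
    a.append(cv2.resize(c['pixels'][q[1]-45:q[1]+45,q[0]-60:q[0]+60,::-1],None,fx=3.3,fy=3.3,interpolation=2))
cv2.imwrite('pics/b8.png',np.hstack(a))
E
python3 plan.py 532,65,75,-3.5
```

```text
t: 32.15
eef_pos: [532.5, 62.5, 155.3]
tcp_rot: [3.142, -0.001, -0.06]
ft_force: [0.3, -0.2, -0.0]
opening: 0.603
grip_force: 0.0
[198. 107.]
now 32.25 [532.4  62.6 155.2] [180.   -0.   -3.4] open 0.6
532,65,75,-3.5 shift units [-0.01 -0.04  1.34] turn units 0.02
```

View pics/b8.png

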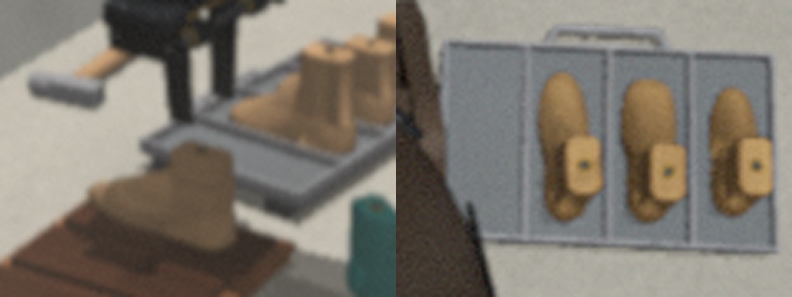

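Three lasts stand well in their bays, at (565,145), (650,150) and (735,150). Now grip the pointed one.

```bash
python3 -m inch '[[[0,-0.04,0.3],0,-0.2],[[0,0,0.45],0,-0.2],[[0,0,0.35],0,-0.2],[[0,0,0.2],0,-0.2],[[0,0,0.04],0,-0.2],[[0,0,0],0,0],[[0,0,0],0,0.5],[[0,0,0],0,1],[[0,0,0],0,1],[[0,0,0],0,1]]'
python3 plan.py 532,65,75,-3.5
```

```text
t: 33.5
eef_pos: [532.6, 65.0, 74.9]
tcp_rot: [3.142, -0.001, -0.06]
ft_force: [-1.6, -1.5, 6.5]
opening: 0.334
grip_force: 30.0
now 33.5 [532.6  65.   74.9] [180.   -0.   -3.4] open 0.33
532,65,75,-3.5 shift units [-0.01  0.   -0.  ] turn units 0.02
```

```bash
python3 -m inch '[[[0,0,-0.3],0,1],[[0,0,-0.6],0,1],[[0,0,-0.4],0,1],[[0,0,-0.1],0,1],[[0,0.3,0],0.4,1],[[0,0.6,0],0.4,1],[[0.12,0.8,0],0,1],[[0.12,0.5,0],0,1],[[0.07,0.2,0],0,1],[[0,0,0],0,1]]'
python3 plan.py 531.4,-88.5,64.9,-7.4
```

```text
t: 34.75
eef_pos: [534.5, -81.1, 157.7]
tcp_rot: [-3.141, 0.001, -0.131]
ft_force: [0.0, -0.2, -2.8]
opening: 0.337
grip_force: 30.0
now 34.75 [534.5 -81.1 157.7] [-1.8e+02  1.0e-01 -7.5e+00] open 0.34
531.4,-88.5,64.9,-7.4 shift units [-0.03  0.13  1.55] turn units -0.03
```

```bash
python3 -m inch '[[[-0.03,0.12,0],0,1],[[0,0,0.3],0,1],[[0,0,0.45],0,1],[[0,0,0.35],0,1],[[0,0,0.2],0,1],[[0,0,0.1],0,1],[[0,0,0.05],0,1],[[0,0,0.03],0,1],[[0,0,0],0,1],[[0,0,0],0,1]]'
python3 plan.py 531.4,-88.5,64.9,-7.4
```

```text
t: 36.0
eef_pos: [532.2, -87.4, 70.0]
tcp_rot: [3.141, -0.001, -0.13]
ft_force: [0.3, -0.5, -2.5]
opening: 0.333
grip_force: 30.0
now 36.0 [532.2 -87.4  70. ] [180.   -0.   -7.4] open 0.33
531.4,-88.5,64.9,-7.4 shift units [-0.01  0.02  0.09] turn units -0.0
```

```bash
python3 -m inch '[[[-0.01,0.02,0.03],0,1],[[0,0,0.02],0,1],[[0,0,0.02],0,1],[[0,0,0.01],0,1],[[0,0,0],0,1],[[0,0,0.01],0,1],[[0,0,0],0,1],[[0,0,0],0,1],[[0,0,0],0,1],[[0,0,0],0,1]]'
```

```text
t: 37.25
eef_pos: [531.3, -88.4, 65.0]
tcp_rot: [3.141, -0.0, -0.129]
ft_force: [-3.3, 1.5, 7.6]
opening: 0.333
grip_force: 30.0
```

Touching. Release, rise, and move back over the rack side to look.

```bash
python3 -m inch '[[[0,0,0],0,0.2],[[0,0,0],0,0],[[0,0,0],0,-0.2],[[0,0,0],0,-0.2],[[0,0,-0.3],0,-0.2],[[0,0,-0.7],0,-0.2],[[0,0,-0.8],0,-0.2],[[0,-0.5,0],0,-0.2],[[0,-0.9,0],0,-0.2],[[0,-0.9,0],0,-0.2]]' && python3 -m inch '[[[0,-0.9,0],0,-0.2],[[0,-0.9,0],0,-0.2],[[0,-0.8,0],0,-0.2],[[0,-0.5,0],0,-0.2],[[0,0,0],0,-0.2],[[0,0,0],0,-0.2],[[0,0,0],0,-0.2],[[0,0,0],0,-0.2],[[0,0,0],0,-0.2],[[0,0,0],0,-0.2]]'
python3 - <<'E'
from h import *
a=[]
for n in('side','top'):
    c=eyes.read_camera(n);q=proj(c,[555,-200,50])[0].astype(int)
    a.append(cv2.resize(c['pixels'][q[1]-45:q[1]+45,q[0]-60:q[0]+60,::-1],None,fx=3.3,fy=3.3,interpolation=2))
cv2.imwrite('pics/b9.png',np.hstack(a))
E
```

```text
t: 38.5
eef_pos: [549.3, 49.6, 172.5]
tcp_rot: [3.142, -0.001, -0.131]
ft_force: [0.4, 0.5, -0.4]
opening: 0.601
grip_force: 0.0
t: 39.75
eef_pos: [573.2, 232.6, 172.3]
tcp_rot: [3.141, -0.0, -0.13]
ft_force: [0.0, -0.3, -0.2]
opening: 0.597
grip_force: 0.0
```

View pics/b9.png

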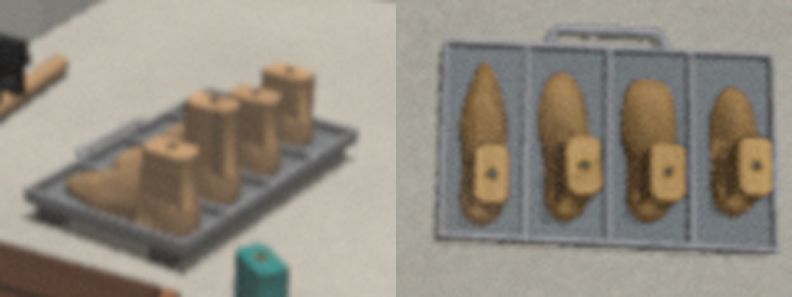

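All four stand flat and centred in their bays, toes away from the robot. From left to right they are pointed (485,145), boot, broad and small (735,150). The robot is clear of everything.

```bash
python3 -c "from cell import env;print(env.job_done())"
```

```text
the job is handed in; nothing more can be done
None
```

All four lasts are in the tray in reverse order (pointed, boot, broad, small from left to right), each flat on its sole with the toe pointing away from the robot, and the job was handed in at about 40 s.

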